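# Index a free-running drum and pin it

### The arm

A 6-joint arm with a two-finger parallel gripper is mounted at the origin on a cart in front of the work surface, level with it; the furniture and walls round the work are solid. World frame = base frame: x ahead of the robot, y to its left, z up, the work surface at z = 0. Lengths are in m, angles in rad, forces in N, time in s.
With the tool pointing down it reaches from about 0.275 to 0.75 m from the base axis. Payload 10.2 kg.
Tool frame: the origin (TCP) lies between the finger pads; the fingertips stand 25 mm ahead of it and the grasp point (between the pads) lies 6 mm ahead of it (tcp_to_tips is the distance from the TCP to the fingertips, in m); z points along the fingers, y is the line along which they close (so a half turn about z gives the same grasp; the last joint's range is limited). The gripper opens to 85 mm and grips with 20 to 120 N. Pads are 22 mm wide; open, the fingers measure 114 mm over their backs; the gripper's body (76 mm by 85 mm) begins 54 mm behind the grasp point. The pads swing forward as they close: fully open they stand 13 mm farther back than shut.
Start: joints at [-1.49, 0.313, 1.498, -0, 1.331, -0.223], TCP at [0.157, -0.501, 0.256] pointing down, gripper open.
Joint ranges: [-2.94, 2.94], [-0.97, 2.17], [0.19, 2.56], [-1.23, 4.37], [0.02, 3.11], [-2.88, 2.88]. Speed limits (rad/s): [2.39, 2.39, 3.01, 3.14, 3.14, 3.14].

### API

Orientations are given as a 3x3 rotation matrix whose columns are the frame's x, y, z axes.
In Python, from plant import get_state, read_camera, camera_params, hand_in, spot_in, silhouettes, mark_of, tcp_to_tips gives the robot as it stands.
- The arm moves only by the shell command python3 -m crank 'ROWS' [OPENING] [FORCE]. ROWS is text: rows parted by semicolons, each of 4 numbers parted by spaces: the shift along the tool's x, y, z in units of 0.15 m (1.0 is 0.15 m), then the turn about the tool's z in units of 180 degrees (1.0 is 180 degrees). A call has 1 to 12 rows; each row is the pose to reach, as a shift and turn from the pose commanded when the call began, along the tool's axes at that moment, turning the shorter way round; what a row does not reach only later rows make up. A row lasts 1/10 s, in which the tool goes at most 50 mm and 8.59 degrees, less where a joint would pass 70% of its speed; a pose out of reach is approached as far as the arm can. A call with a number of a shift or a turn outside -1 to 1 is refused whole. A call with a gripper value outside its range is refused whole. OPENING is the finger opening in mm, from 0 to 85.4, set as the call begins (- or left out, the last holds). The fingers move at their own pace and stop on an object; FORCE is the grip in N (left out, the last holds). Time passes only in rows, so rows that repeat a pose let the fingers close. It gives the time, the measured TCP pose, the force, the opening and the grip force at its end, in the units of the state.
- get_state(): the state, without advancing time (a new reading comes with each control period).
- read_camera(name): name is "scene" or "top"; returns (picture, depth): 420x560x3 uint8, red, green, blue; 420x560 float32, m along the optical axis (not along the pixel's ray), 0 where there is no reading.
- camera_params(name): a dict with "camera_matrix" (3x3 intrinsics, pixels), "k1" (the pictures are not rectified: a ray, as slopes to the right and down, at radius r is drawn at 1 + k1 r^2 times it, then the intrinsics apply), "T" (4x4, takes a point from camera to world coordinates). Camera axes: x right, y down, z forward; pixel columns grow to the right and rows downward; lengths in m; the calibration is good to about 2 mm. A picture is of the moment at which its call begins. camera_params takes no time and is no camera call.
- hand_in(): hands the job in; it is judged then, once.
Trained networks look in the newest picture that a camera, given by its name, has taken for a name from the list of things; names that differ only in an ending like _2 or _b are one class to them, and where a whole thing is asked for, a point or a joint stands for the part that bears it (a point fixed in the world has none). Each returns a list of dicts, best first, with "confidence" (0 to 1); they miss things now and then, are a little off and sometimes report something else, mostly with a low value. They report only what shows in the picture. A call takes as long as a camera call. They do not tell look-alikes from the thing itself.
- spot_in(camera, label): "box" ([left, top, right, bottom] in pixels, round what is visible of it).
- silhouettes(camera, label): "mask" (420x560 bool, what is visible of it) and "box" ([left, top, right, bottom] in pixels, round what is visible of it).
- mark_of(camera, label): "location" ([column, row] in pixels: a listed point, or the origin of a listed thing).
The state is a dict: "time_s": time; "q": joint angles; "dq": joint speeds; "tau": joint torques, N m; "eef_pos": TCP position; "orientation": TCP orientation; "force": force on the tool from outside, world axes, zero at the start; "moment": the same for the moment, N m; "width": finger opening in m; "grasp_force": force on a finger pad.
Only numpy, scipy, OpenCV 4.12 (cv2) and the standard library are available. Lean on these libraries where they do the work, as an engineer would, in place of code of your own. Each camera call takes 0.05 s, during which the arm holds its last target. There are 200 camera calls.

### The job

Turn the free-running drum on the bearing stand by stroking its smooth rim with light fingertip pressure (well under 20 N) until the single socket in its twelve-sided index flange stands exactly at the top under the fork, and leave it there at rest. Then take the lock pin from its holder and lower it gently between the fork's prongs into the socket until its shoulder sits flat on the fork, and let go. Do not disturb the other things on the table.

Things in the scene. Friction and masses are not known exactly. Their poses are not given: they have to be found in the camera images.
- stand: bearing stand fixed to the table: base plate 170 x 150 x 10 mm, two grey pedestals. Origin on the table top under the axle's middle; y axis along the axle, z up, x level across the axle. The pedestal on the -y side (y -54 to -36 mm) is 123 mm high; the one on the +y side (y 62 to 80 mm) carries the fork, its post 193 mm high.
- axle (a point): point on the axle line, 105 mm above the table, half way along the stand (stand x = 0, y = 0). The drum's rim is out of true by 3.5 mm: its surface lies 71 to 79 mm from the axle line, changing as it turns, so contact must be found and kept by feel. The bearings are sprung: pressed down with more than about 1 to 5 N, axle and drum give about 1 mm per 5 N, 6 mm at most.
- wheel: steel drum, 150 mm in diameter, on the axle; origin on the axle line, y along it. Turns endlessly either way with hardly any friction (0.02 N m), stays where it is left, coasts a little if let go while moving. Its smooth rim lies from y = -30 to +28 mm, open from above; a dark line scribed across it is in line with the socket. Bearing limit: 20 N from the fingers; 4 to 10 N drags it along.
- socket (a point): centre of the mouth of the only socket in the index flange, a dark twelve-sided disc on the drum's +y end (y = 29 to 57 mm, flats 72 mm from the axle line); 72 mm from the axle line, 43 mm along it (+y). Round hole 16 mm in diameter pointing at the axle, 27 mm deep, with a 2 mm chamfer. At the start it is on the lower half, hidden.
- lock_point (a point): fixed point on the stand where the socket's mouth must come: straight above the axle line, 177 mm above the table, 43 mm along the axle.
- fork_top (a point): point in the fork's gap, 193 mm above the table, straight above lock_point, level with the upper faces of the two prongs. The prongs are 12 mm thick (z 181 to 193 mm), 12 mm wide, run along the axle from y = 28 to 77 mm, and leave a 17 mm gap between them, centred on the axle line.
- pin: steel lock pin standing in its holder: shank 14 mm in diameter, 40 mm long, 4 mm chamfered foot; above it a dark round grip 37 mm tall (23 mm in diameter, with a 26 mm collar 5 mm tall at its lower end). Origin at the foot's centre, z up along the pin. About 90 g. When home its foot is 24 mm inside the socket.
- shoulder (a point): centre of the underside of the pin's grip, 40 mm above its foot.
- holder: dark steel block 62 x 62 x 46 mm, fixed, with one 16 mm hole in its upper face in which the pin stands with its shoulder on the block; origin at the centre of its underside.
- tape_measure: tape measure, 70 x 82 x 39 mm, bystander; origin under its centre.
- bush: thick steel bush lying, 38 x 58 x 38 mm, bystander; origin under its centre.
- weld_square: arrow-shaped magnetic square lying flat, 85 x 85 x 17 mm, bystander; origin under its centre.
- spindle_cap: stepped cap on its flange, 64 mm wide, 55 mm high, bystander; origin under its centre.
There are look-alikes about, which are no part of the job. What is shaped like the pin but red is not meant.

How it is judged:
By the outcome, as a careful person would: the job done as asked, in the order asked, and still so for the second after the job is handed in, with the robot touching nothing.
It also fails if it takes over 67 s, if anything falls off the work surface, if the arm or the gripper's body presses on something with over 40 N, if the wrist force passes 120 N, or if a joint passes its speed limit or range.

## Working session

There is one attempt and no reset: what is moved stays moved. The work goes in short steps, Python scripts to look and compute and a shell command to move; the robot and the scene stay as the last step left them, time stands still between calls to the robot, and variables do not carry over. Pictures are saved under pics/ and viewed, at most 10 in all, crops included, and the job is handed in when it is done.

```bash
ls; mkdir -p pics; cat > h.py <<'E'
import numpy as np, cv2
from plant import *
def ray(cam,uv):
    p=camera_params(cam);K=np.array(p["camera_matrix"]);T=np.array(p["T"])
    d=np.array([(uv[0]-K[0,2])/K[0,0],(uv[1]-K[1,2])/K[1,1]]);s=d.copy()
    for _ in range(20): s=d/(1+p["k1"]*(s@s))
    return T,s
def at_z(cam,uv,z):
    T,s=ray(cam,uv);r=T[:3,:3]@np.r_[s,1];o=T[:3,3]
    return o+r*(z-o[2])/r[2]
def at_d(cam,uv,d):
    T,s=ray(cam,uv);return T[:3,:3]@(np.r_[s,1]*d)+T[:3,3]
def proj(cam,P):
    p=camera_params(cam);K=np.array(p["camera_matrix"]);T=np.array(p["T"])
    c=T[:3,:3].T@(np.array(P)-T[:3,3]);s=c[:2]/c[2];s=s*(1+p["k1"]*(s@s))
    return np.array([K[0,0]*s[0]+K[0,2],K[1,1]*s[1]+K[1,2]])
def cloud(cam,depth):
    p=camera_params(cam);K=np.array(p["camera_matrix"]);T=np.array(p["T"])
    v,u=np.mgrid[:420,:560];d=np.stack([(u-K[0,2])/K[0,0],(v-K[1,2])/K[1,1]],-1);s=d.copy()
    for _ in range(20): s=d/(1+p["k1"]*(s**2).sum(-1,keepdims=True))
    c=np.dstack([s,np.ones((420,560))])*depth[...,None]
    return c@T[:3,:3].T+T[:3,3]
E
python3 - <<'E'
from h import *
np.set_printoptions(precision=4,suppress=True)
for c in("scene","top"):
    im,d=read_camera(c);cv2.imwrite(f"pics/{c}0.png",im[...,::-1]);np.save(f"{c}0.npy",d)
    print(c,camera_params(c)["T"])
    for l in("stand","wheel","pin","holder","axle","fork_top","lock_point","shoulder","socket","tape_measure","bush","weld_square","spindle_cap"):
        for r in mark_of(c,l)[:3]:
            u=r["location"];print(l,np.round(u,1),round(r["confidence"],2),at_d(c,u,d[int(u[1]),int(u[0])]))
s=get_state();print(s)
E
```

```text
pics
scene [[-0.8507 -0.3659  0.3775  0.2068]
 [-0.5256  0.6042 -0.5989  0.283 ]
 [-0.0089 -0.7079 -0.7063  0.8165]
 [ 0.      0.      0.      1.    ]]
stand [257.4 318.8] 0.74 [ 0.4985 -0.094   0.0799]
stand [265.7 303.9] 0.62 [ 0.4878 -0.1052  0.1174]
wheel [264.2 270.8] 0.83 [ 0.5048 -0.1299  0.1653]
pin [361.5 195.9] 0.82 [ 0.5052 -0.5206  0.0092]
pin [305.5 252. ] 0.68 [ 0.5308 -0.3125  0.0094]
pin [343.5 227.7] 0.61 [ 0.4842 -0.3853  0.0409]
holder [344.2 229.2] 0.64 [ 0.4834 -0.3879  0.0343]
fork_top [234.5 247.4] 0.62 [ 0.5658 -0.1362  0.1789]
lock_point [239.9 251.5] 0.89 [ 0.5475 -0.1266  0.1896]
shoulder [343.6 212.9] 0.77 [ 0.4974 -0.4092  0.0561]
shoulder [364.9 184.5] 0.61 [ 0.5008 -0.5203  0.0464]
shoulder [307.9 240.2] 0.53 [ 0.525  -0.3101  0.0514]
socket [256.1 319.5] 0.88 [ 0.5282 -0.1285  0.0079]
tape_measure [282.1 214.6] 0.67 [ 0.6146 -0.3581  0.0336]
bush [353.3 288.4] 0.78 [ 0.4034 -0.2697  0.0264]
bush [257.3 319.9] 0.22 [ 0.5257 -0.1287  0.0082]
weld_square [157.8 284.1] 0.97 [ 0.736  -0.0958  0.0063]
spindle_cap [369.7 244.5] 0.7 [ 0.4261 -0.3927  0.0161]
t
[... 1095 characters left out ...]
re [216.8 144.8] 0.75 [ 0.7483 -0.0988  0.0189]
spindle_cap [323.4 259.2] 0.77 [ 0.4342 -0.3973  0.0397]
spindle_cap [221.6 214.9] 0.27 [ 0.548  -0.1372  0.1735]
{'time_s': 1.4, 'q': array([-1.4904,  0.3128,  1.4977,  0.    ,  1.331 , -0.2234]), 'dq': array([ 0.0007, -0.0004, -0.0012,  0.0004, -0.    , -0.0017]), 'tau': array([  0.0019, -41.2162, -25.9897,  -0.0001,   0.0004,   0.    ]), 'eef_pos': array([ 0.157 , -0.501 ,  0.2563]), 'orientation': array([[ 0.9542,  0.2991,  0.    ],
       [ 0.2991, -0.9542, -0.    ],
       [ 0.    ,  0.    , -1.    ]]), 'force': array([-0.3956, -0.2482, -0.712 ]), 'moment': array([0.0313, 0.027 , 0.0032]), 'grasp_force': 0.0, 'width': 0.08564188158942307}
```

```bash
python3 - <<'E'
import cv2,numpy as np
a=cv2.imread("pics/scene0.png");b=cv2.imread("pics/top0.png")
cv2.imwrite("pics/s_crop.png",cv2.resize(a[140:360,120:420],None,fx=2.6,fy=2.6,interpolation=cv2.INTER_CUBIC))
cv2.imwrite("pics/t_crop.png",cv2.resize(b[120:300,190:400],None,fx=3.2,fy=3.2,interpolation=cv2.INTER_CUBIC))
E
```

```text
(no output)
```

View pics/s_crop.png

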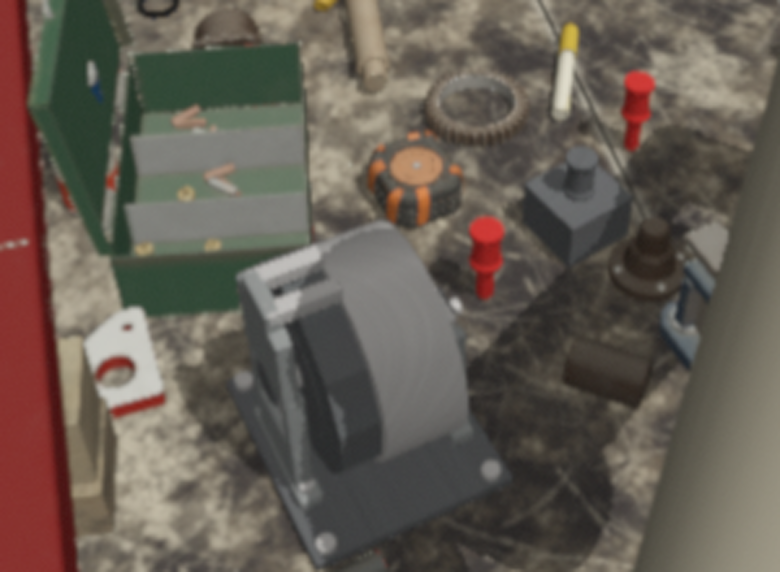

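View pics/t_crop.png

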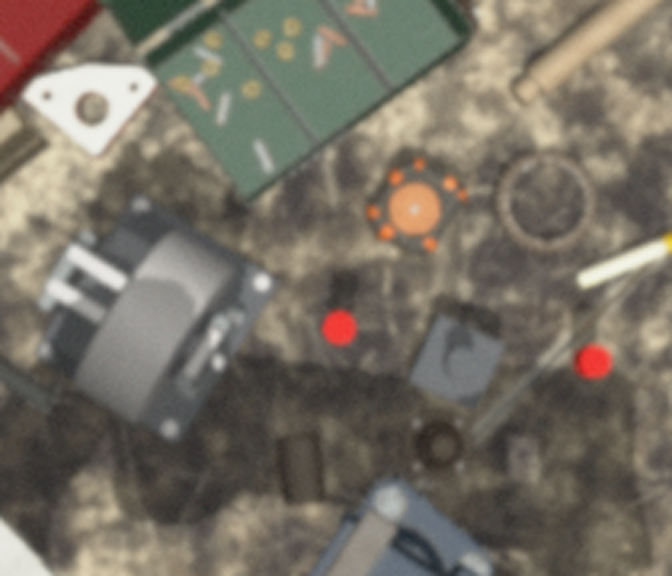

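```bash
cat > fit.py <<'E'
from h import *
from scipy.optimize import least_squares
np.set_printoptions(precision=4,suppress=True)
def box(p,lo,hi):
    c=(np.array(lo)+hi)/2;h=(np.array(hi)-lo)/2;q=abs(p-c)-h
    return np.linalg.norm(np.maximum(q,0),axis=1)+np.minimum(q.max(1),0)
def cyl(p,r,y0,y1,cz=.105):
    a=np.hypot(p[:,0],p[:,2]-cz)-r;b=abs(p[:,1]-(y0+y1)/2)-(y1-y0)/2
    q=np.c_[a,b];return np.linalg.norm(np.maximum(q,0),axis=1)+np.minimum(q.max(1),0)
def sdf(p,ex,ez,bx,by):
    pc=p-[ex,0,ez]
    return np.min([cyl(pc,.075,-.03,.028),cyl(p,.0735,.029,.057),box(p,[-.0205,.028,.181],[-.0085,.077,.193]),
     box(p,[.0085,.028,.181],[.0205,.077,.193]),box(p,[bx-.085,by-.075,0],[bx+.085,by+.075,.01])],0)
if __name__=="__main__":
    cl={c:cloud(c,np.load(c+"0.npy")) for c in("scene","top")}
    for c in cl:
        print(c,"depth noise/table z",np.median(cl[c][(abs(cl[c][...,2])<.01)][:,2]))
    for names in(["scene"],["top"],["scene","top"]):
        P=np.concatenate([cl[c].reshape(-1,3) for c in names])
        P=P[(np.hypot(P[:,0]-.535,P[:,1]+.18)<.12)&(P[:,2]>.006)]
        best=None
        for yaw0 in(.6,1.0,.3):
            def res(x,full=False):
                c,s=np.cos(x[2]),np.sin(x[2]);q=P-[x[0],x[1],x[7]];q=np.c_[c*q[:,0]+s*q[:,1],-s*q[:,0]+c*q[:,1],q[:,2]]
                return np.clip(sdf(q,x[3],x[4],x[5],x[6]),-.015,.015)
            r=least_squares(res,[.53,-.18,yaw0,0,0,0,.01,0],loss="soft_l1",f_scale=.002,x_scale=[.01,.01,.1,.003,.003,.01,.01,.003])
            if best is None or r.cost<best.cost: best=r
        print(names,len(P),best.x,best.cost,np.median(abs(res(best.x))))
    for b in [(234.1,184.1),(271.9,208.1),(243.1,253.8),(204.1,229.4)]: print(at_z("top",b,.014))
E
python3 fit.py
```

```text
scene depth noise/table z -0.0017987629112314885
top depth noise/table z 0.0006252622207099101
['scene'] 9060 [ 0.5448 -0.1631 -0.444  -0.0086  0.0005 -0.0081  0.0066 -0.0008] 0.037091783088472476 0.0015620447343601754
['top'] 4410 [ 0.5346 -0.1716 -0.5509 -0.0031  0.0009  0.0002  0.0135  0.0006] 0.03676404096896812 0.0019914271763843104
['scene', 'top'] 13470 [ 0.5356 -0.1699 -0.5536 -0.0032  0.0008  0.0001  0.0106 -0.0005] 0.07375826338589037 0.0013005515239058098
[ 0.6388 -0.1488  0.014 ]
[ 0.5728 -0.2551  0.014 ]
[ 0.4451 -0.1765  0.014 ]
[ 0.5115 -0.0668  0.014 ]
```

```bash
cat > fit2.py <<'E'
from fit import *
def model(q,x):
    e=.0035;return np.min([cyl(q-[e*np.cos(x[3]),0,e*np.sin(x[3])],.075,-.03,.028),cyl(q,.0735,.029,.057),
     box(q,[-.0205,.028,.181],[-.0085,.077,.193]),box(q,[.0085,.028,.181],[.0205,.077,.193]),
     box(q,[-.085,.013-.075,0],[.085,.013+.075,.01]),box(q,[-x[4],.062,0],[x[4],.08,.193]),box(q,[-x[5],-.054,0],[x[5],-.036,.123])],0)
def solve(P,x0=(.535,-.171,-.55,0,.02,.03,0)):
    def res(x):
        c,s=np.cos(x[2]),np.sin(x[2]);q=P-[x[0],x[1],x[6]];q=np.c_[c*q[:,0]+s*q[:,1],-s*q[:,0]+c*q[:,1],q[:,2]]
        return np.clip(model(q,x),-.012,.012)
    rs=[least_squares(res,[*x0[:3],ph,*x0[4:]],loss="soft_l1",f_scale=.0015,x_scale=[.01,.01,.1,1,.01,.01,.003]) for ph in(0,1.6,3.1,-1.6)]
    r=min(rs,key=lambda r:r.cost);return r.x,r.cost,np.median(abs(res(r.x)))
def holder(P):
    def res(x):
        c,s=np.cos(x[2]),np.sin(x[2]);q=P-[x[0],x[1],x[3]];q=np.c_[c*q[:,0]+s*q[:,1],-s*q[:,0]+c*q[:,1],q[:,2]]
        z=np.c_[q[:,0],q[:,2],q[:,1]]
        return np.clip(np.minimum(box(q,[-.031,-.031,0],[.031,.031,.046]),cyl(z,.0115,.046,.083,0)),-.012,.012)
    rs=[least_squares(res,[.507,-.413,y,0],loss="soft_l1",f_scale=.0015,x_scale=[.01,.01,.1,.003]) for y in(0,.4,.8,1.2)]
    r=min(rs,key=lambda r:r.cost);return r.x,r.cost,np.median(abs(res(r.x)))
if __name__=="__main__":
    cl={c:cloud(c,np.load(c+"0.npy")).reshape(-1,3) for c in("scene","top")}
    for names in(["scene"],["top"],["scene","top"]):
        Q=np.concatenate([cl[c] for c in names])
        P=Q[(np.hypot(Q[:,0]-.541,Q[:,1]+.162)<.12)&(Q[:,2]>.006)];print(names,*solve(P))
        P=Q[(np.hypot(Q[:,0]-.507,Q[:,1]+.413)<.042)&(Q[:,2]>.006)];print("  holder",len(P),*holder(P))
    print(tcp_to_tips if not callable(tcp_to_tips) else tcp_to_tips())
E
python3 fit2.py
```

```text
['scene'] [ 0.5347 -0.1709 -0.561  -9.6112  0.0351  0.0442 -0.001 ] 0.007981456786572659 0.0008278402384422189
  holder 1145 [ 0.5048 -0.4185 -0.421  -0.0019] 0.0006249612085438372 0.000766725206802904
['top'] [ 0.5351 -0.1709 -0.5507  2.7617  0.029   0.0419  0.0002] 0.00561920060564126 0.0012623211411790375
  holder 535 [ 0.5052 -0.42    1.1668  0.0009] 0.0007657075746402218 0.0012407785129781995
['scene', 'top'] [ 0.5349 -0.171  -0.5571  2.8441  0.0349  0.0438 -0.0008] 0.014655595023372962 0.0009839248327669966
  holder 1680 [ 0.5048 -0.4186  1.1496 -0.0008] 0.0018099643534987843 0.001056748912562147
0.025
```

```bash
python3 - <<'E'
import cv2
a=cv2.imread("pics/scene0.png");cv2.imwrite("pics/pincrop.png",cv2.resize(a[170:260,290:390],None,fx=5,fy=5,interpolation=cv2.INTER_CUBIC))
E
```

```text
(no output)
```

View pics/pincrop.png

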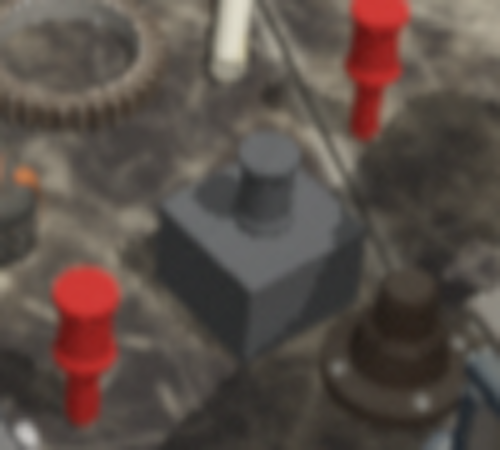

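```bash
cat >> h.py <<'E'
O=np.array([.5349,-.171,0]);YAW=-.557
XS=np.array([np.cos(YAW),np.sin(YAW),0]);YS=np.array([-np.sin(YAW),np.cos(YAW),0])
def S(x,y,z): return O+x*XS+y*YS+[0,0,z]
def to(p,yaw=None):
    s=get_state();R=s["orientation"];d=R.T@(np.array(p)-s["eef_pos"])/.15
    t=0 if yaw is None else -((yaw-np.arctan2(R[1,0],R[0,0])+np.pi)%(2*np.pi)-np.pi)/np.pi
    return np.round(np.r_[d,t],3)
def stat():
    s=get_state();R=s["orientation"];d=s["eef_pos"]-O
    print("t",round(s["time_s"],2),"stand xyz mm",np.round([1e3*d@XS,1e3*d@YS,1e3*d[2]],1),"yaw",round(float(np.arctan2(R[1,0],R[0,0])),3),"F stand",np.round([s["force"]@XS,s["force"]@YS,s["force"][2]],1),"w",round(s["width"],4),"q6",round(s["q"][5],2))
E
python3 - <<'E'
from h import *
d=np.load("top0.npy");P=cloud("top",d).reshape(-1,3)
for x in np.arange(.15,.75,.1):
    print(round(x,2),[round(float(P[(abs(P[:,0]-x-.05)<.05)&(abs(P[:,1]-y-.05)<.05)][:,2].max(initial=-1)),2) for y in np.arange(-.7,.2,.1)])
print(to(S(-.04,-.003,.256),YAW+np.pi/2))
E
```

```text
0.15 [0.02, 0.54, 0.55, 0.55, 0.01, 0.66, 0.67, 0.39, -0.67]
0.25 [0.03, 0.17, 0.17, 0.17, 0.14, 0.68, 0.68, 0.39, -0.76]
0.35 [0.03, 0.01, 0.17, 0.14, 0.04, 0.02, 0.01, 0.01, -1.0]
0.45 [0.01, 0.08, 0.09, 0.08, 1.29, 0.2, 0.18, 0.19, 0.19]
0.55 [0.02, 0.02, 0.04, 0.04, 0.18, 0.2, 0.19, 0.19, 0.19]
0.65 [0.01, 0.03, 0.04, 0.08, 0.08, 0.08, 0.19, 0.19, 0.01]
[ 2.873e+00 -1.535e+00  2.000e-03 -2.260e-01]
```

```bash
python3 -m crank '1 -0.53 0 -0.1; 1 -0.53 0 -0.1; 1 -0.53 0 -0.1; 1 -0.53 0 -0.1' 0 20; python3 -c "
from h import *
stat();print(to(S(-.04,-.003,.256),YAW+np.pi/2))"
```

```text
time_s: 1.8
eef_pos: [0.2784, -0.3776, 0.2566]
orientation: [[0.813, 0.582, 0.001], [0.582, -0.813, 0.0], [0.001, 0.0, -1.0]]
force: [-0.6, -1.6, 0.4]
width: 0.028
grasp_force: 0.0
t 1.8 stand xyz mm [-108.5 -310.9  256.6] yaw 0.621 F stand [ 0.3 -1.7  0.4] w 0.028 q6 -0.24
[ 2.071 -0.363  0.005 -0.125]
```

```bash
python3 -m crank '1 -0.18 0 -0.1; 1 -0.18 0 -0.125; 1 -0.18 0 -0.125; 1 -0.18 0 -0.125' >/dev/null; python3 -c "
from h import *
stat();print(to(S(-.04,-.003,.256),YAW+np.pi/2))"
```

```text
t 2.2 stand xyz mm [ -75.6 -160.9  256.5] yaw 1.019 F stand [ 0.1  0.9 -1. ] w -0.0002 q6 -0.31
[1.052 0.243 0.004 0.002]
```

```bash
python3 -m crank '0.5 0.24 0 0; 1 0.24 0.1 0; 1 0.24 0.2 0; 1.05 0.24 0.27 0; 1.05 0.24 0.27 0; 1.05 0.24 0.27 0' >/dev/null; python3 -c "
from h import *
stat()"; python3 -m crank '0 0 0.02 0; 0 0 0.04 0; 0 0 0.06 0; 0 0 0.07 0; 0 0 0.07 0' >/dev/null; python3 -c "
from h import *
stat()"
```

```text
t 2.2 stand xyz mm [ -75.6 -160.9  256.5] yaw 1.019 F stand [ 0.1  0.9 -1. ] w -0.0002 q6 -0.31
t 2.7 stand xyz mm [ -76.  -166.1  245.5] yaw 1.009 F stand [-0.1  0.5  0.5] w 0.0001 q6 -0.31out of range; nothing moved
```

```bash
python3 -m crank '0.33 0.24 0 0; 0.66 0.24 0 0; 1 0.24 0 0; 1 0.24 0.1 0; 1 0.24 0.2 0; 1 0.24 0.2 0' >/dev/null; python3 -c "
from h import *
stat()"
```

```text
t 3.3 stand xyz mm [-40.1 -15.5 214.2] yaw 1.011 F stand [ 0.   0.3 -0.4] w -0.0001 q6 0.01
```

```bash
cat > st.py <<'E'
from h import *
stat()
E
python3 -m crank '0.06 0 0.03 0; 0.06 0 0.06 0; 0.06 0 0.07 0; 0.06 0 0.08 0; 0.06 0 0.08 0' >/dev/null; python3 st.py;  python3 -m crank '0 0 0.006 0; 0 0 0.012 0;0 0 0.012 0' >/dev/null; python3 st.py
```

```text
t 3.8 stand xyz mm [-39.3  -6.8 203.8] yaw 1.01 F stand [-0.  -0.7  0.6] w 0.0004 q6 0.03
t 4.1 stand xyz mm [-39.4  -6.6 201.9] yaw 1.011 F stand [-0.1  0.1 -0.1] w 0.0001 q6 0.03
```

```bash
python3 -m crank '0 0 0.01 0;0 0 0.01 0' >/dev/null; python3 st.py;  python3 -m crank '0 0 0.01 0; 0 0 0.01 0' >/dev/null; python3 st.py
```

```text
t 4.3 stand xyz mm [-39.5  -6.6 200.6] yaw 1.011 F stand [-1.1 -0.6  2.2] w 0.0002 q6 0.03
t 4.5 stand xyz mm [-39.4  -6.5 199.6] yaw 1.011 F stand [-4.2 -0.   8.6] w 0.0002 q6 0.03
```

```bash
cat > tab.py <<'E'
import numpy as np,sys
# start x, end x, step, w, phase(deg), pen mm, measured contact z offset (tip model -> TCP)
def tab(x0,x1,n,w,ph,z0=None,off=25.0,pen=1.0,R=75,e=3.5):
    xs=np.linspace(x0,x1,n+1);out=[];phi=0;prev=None
    for x in xs:
        for _ in range(5):
            a=np.radians(ph)-phi;ex,ez=e*np.cos(a),e*np.sin(a)
            xc=np.sign(x)*max(abs(x)-w,0) if abs(x)>w else np.clip(ex,x-w,x+w)
            z=105+ez+np.sqrt(R**2-(xc-ex)**2)+off-pen
            ang=np.arctan2(xc,z-off-105)
            phi=(x-xs[0])/R if prev is None or True else phi
            # true: surface arc = tool travel along tangent
        out.append((x,z,np.degrees(phi)))
    return np.array(out)
if __name__=="__main__":
    a=list(map(float,sys.argv[1:]));t=tab(a[0],a[1],int(a[2]),a[3],a[4],pen=a[5])
    for i,r in enumerate(t): print(np.round(r,2),"dy",round((r[0]-t[0,0])/150,3),"dz",round(-(r[1]-t[0,1])/150,4))
E
python3 tab.py -39.5 45.5 17 10 163 1
```

```text
[-39.5  200.32   0.  ] dy 0.0 dz -0.0
[-34.5  202.18   3.82] dy 0.033 dz -0.0124
[-29.5  203.66   7.64] dy 0.067 dz -0.0223
[-24.5  204.79  11.46] dy 0.1 dz -0.0298
[-19.5  205.58  15.28] dy 0.133 dz -0.0351
[-14.5  206.04  19.1 ] dy 0.167 dz -0.0382
[ -9.5  206.25  22.92] dy 0.2 dz -0.0395
[ -4.5  206.42  26.74] dy 0.233 dz -0.0407
[  0.5  206.58  30.56] dy 0.267 dz -0.0418
[  5.5  206.73  34.38] dy 0.3 dz -0.0428
[ 10.5  206.83  38.2 ] dy 0.333 dz -0.0434
[ 15.5  206.64  42.02] dy 0.367 dz -0.0422
[ 20.5  206.13  45.84] dy 0.4 dz -0.0388
[ 25.5  205.29  49.66] dy 0.433 dz -0.0331
[ 30.5  204.1   53.48] dy 0.467 dz -0.0252
[ 35.5  202.55  57.3 ] dy 0.5 dz -0.0149
[ 40.5  200.62  61.12] dy 0.533 dz -0.002
[ 45.5  198.27  64.94] dy 0.567 dz 0.0137
```

```bash
python3 -m crank '0 0.033 -0.013 0; 0 0.067 -0.023 0; 0 0.1 -0.031 0; 0 0.133 -0.036 0' >/dev/null; python3 st.py
```

```text
t 4.9 stand xyz mm [-18.8  -6.5 205.7] yaw 1.011 F stand [-1.9  0.8 10.3] w -0.0002 q6 0.03
```

```bash
python3 -m crank '0 0.033 -0.006 0; 0 0.067 -0.008 0; 0 0.1 -0.009 0; 0 0.133 -0.01 0; 0 0.167 -0.011 0' >/dev/null; python3 st.py
```

```text
t 5.4 stand xyz mm [  6.5  -6.4 207.4] yaw 1.011 F stand [-1.4  1.5  8.3] w -0.0002 q6 0.03
```

```bash
python3 -m crank '0 0.033 -0.001 0; 0 0.067 0.001 0; 0 0.1 0.004 0; 0 0.133 0.01 0; 0 0.16 0.016 0' >/dev/null; python3 st.py; python3 - <<'E'
from h import *
im,d=read_camera("scene");cv2.imwrite("pics/s1.png",im[...,::-1]);np.save("s1.npy",d)
for l in("socket",):
    for r in mark_of("scene",l): print(r)
cv2.imwrite("pics/s1c.png",cv2.resize(im[200:360,200:330,::-1],None,fx=4,fy=4,interpolation=cv2.INTER_CUBIC))
E
python3 st.py
```

```text
t 5.9 stand xyz mm [ 30.1  -6.5 203.8] yaw 1.011 F stand [0.4 3.5 4.2] w 0.0 q6 0.03
t 6.0 stand xyz mm [ 30.2  -6.5 203.7] yaw 1.011 F stand [2.1 3.2 5.4] w 0.0002 q6 0.03
```

View pics/s1c.png

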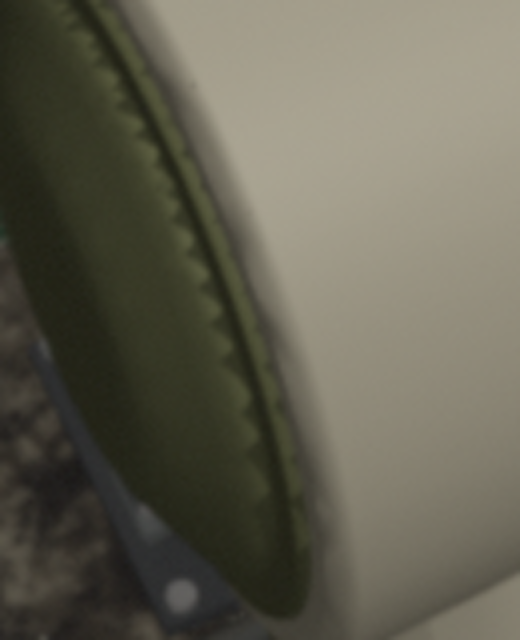

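```bash
python3 - <<'E'
from h import *
im,d=read_camera("top");np.save("t1.npy",d);cv2.imwrite("pics/t1.png",im[...,::-1])
for x in(-60,-50,-40,-30,-20,-10,0): 
    r=[]
    for y in(-20,0,20,43):
        z=105+np.sqrt(75**2-x*x);u=proj("top",S(x/1e3,y/1e3,z/1e3)).round().astype(int);r.append((round(float(at_d("top",u,d[u[1],u[0]])[2]),3),round(z/1e3,3)))
    print(x,r)
for r in mark_of("top","socket"): print(r)
E
python3 -m crank '0 0 -0.1 0; 0 0 -0.1 0; 0 -0.25 -0.1 0; 0 -0.5 -0.08 0; 0 -0.5 -0.06 0; 0 -0.5 -0.02 0;  0 -0.5 -0.02 0' >/dev/null; python3 st.py
```

```text
-60 [(0.155, np.float64(0.15)), (0.158, np.float64(0.15)), (0.156, np.float64(0.15)), (0.148, np.float64(0.15))]
-50 [(0.164, np.float64(0.161)), (0.165, np.float64(0.161)), (0.166, np.float64(0.161)), (0.155, np.float64(0.161))]
-40 [(0.17, np.float64(0.168)), (0.174, np.float64(0.168)), (0.172, np.float64(0.168)), (0.167, np.float64(0.168))]
-30 [(0.181, np.float64(0.174)), (0.274, np.float64(0.174)), (0.446, np.float64(0.174)), (0.444, np.float64(0.174))]
-20 [(0.459, np.float64(0.177)), (0.462, np.float64(0.177)), (0.458, np.float64(0.177)), (0.46, np.float64(0.177))]
-10 [(0.467, np.float64(0.179)), (0.464, np.float64(0.179)), (0.468, np.float64(0.179)), (0.47, np.float64(0.179))]
0 [(0.47, np.float64(0.18)), (0.473, np.float64(0.18)), (0.472, np.float64(0.18)), (0.474, np.float64(0.18))]
{'location': [208.6, 235.0], 'confidence': 0.97}
t 6.8 stand xyz mm [-45.2  -6.8 205.5] yaw 1.01 F stand [ 0.2 -0.5  0.3] w -0.0004 q6 0.03
```

```bash
cat >> h.py <<'E'
def sock(cam,uv):
    a=np.radians(np.arange(-130,131,.5));P=[S(-.072*np.sin(t),.043,.105+.072*np.cos(t)) for t in a]
    e=[np.linalg.norm(proj(cam,p)-uv) for p in P];i=int(np.argmin(e));return round(float(np.degrees(a[i])),1),round(float(e[i]),1)
E
python3 - <<'E'
from h import *
print("angle toward -x, err", sock("top",[208.6,235.0]))
im=cv2.imread("pics/t1.png");cv2.imwrite("pics/t1c.png",cv2.resize(im[180:270,180:290],None,fx=6,fy=6,interpolation=cv2.INTER_CUBIC))
E
```

```text
angle toward -x, err (78.0, 0.0)
```

View pics/t1c.png

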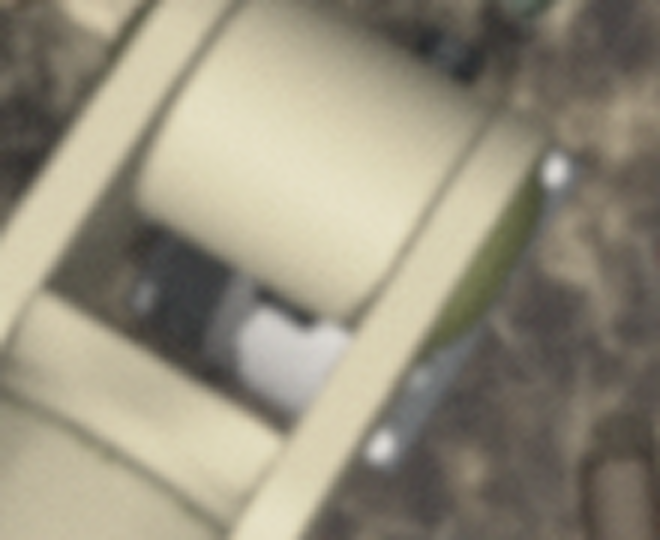

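```bash
python3 tab.py -45 35 16 10 109 1
```

```text
[-45.   199.23   0.  ] dy 0.0 dz -0.0
[-40.   201.51   3.82] dy 0.033 dz -0.0152
[-35.   203.38   7.64] dy 0.067 dz -0.0277
[-30.   204.88  11.46] dy 0.1 dz -0.0377
[-25.   206.02  15.28] dy 0.133 dz -0.0453
[-20.   206.83  19.1 ] dy 0.167 dz -0.0507
[-15.   207.31  22.92] dy 0.2 dz -0.0539
[-10.   207.47  26.74] dy 0.233 dz -0.0549
[ -5.   207.43  30.56] dy 0.267 dz -0.0547
[  0.   207.37  34.38] dy 0.3 dz -0.0543
[  5.   207.31  38.2 ] dy 0.333 dz -0.0538
[ 10.   207.22  42.02] dy 0.367 dz -0.0533
[ 15.   207.05  45.84] dy 0.4 dz -0.0521
[ 20.   206.56  49.66] dy 0.433 dz -0.0489
[ 25.   205.75  53.48] dy 0.467 dz -0.0434
[ 30.  204.6  57.3] dy 0.5 dz -0.0358
[ 35.   203.09  61.12] dy 0.533 dz -0.0258
```

```bash
python3 -m crank '0 0 0.02 0; 0 0 0.025 0; 0 0 0.025 0' >/dev/null; python3 st.py
```

```text
t 7.1 stand xyz mm [-45.1  -6.6 202.6] yaw 1.011 F stand [-0.2  0.3  0.8] w 0.0002 q6 0.03
```

```bash
python3 -m crank '0 0.02 0.003 0;0 0.033 0.003 0' >/dev/null; python3 st.py
```

```text
t 7.3 stand xyz mm [-40.1  -6.6 202.5] yaw 1.011 F stand [-1.  -0.7  0. ] w 0.0 q6 0.03
```

```bash
python3 -m crank '0 0.005 0.007 0;0 0.01 0.012 0' >/dev/null; python3 st.py
```

```text
t 7.5 stand xyz mm [-38.9  -6.6 201. ] yaw 1.011 F stand [-2.5 -0.2  6.3] w 0.0001 q6 0.03
```

```bash
python3 -m crank '0 0.033 -0.012 0; 0 0.067 -0.021 0; 0 0.1 -0.029 0; 0 0.133 -0.034 0;0 0.167 -0.037 0' >/dev/null; python3 st.py
```

```text
t 8.0 stand xyz mm [-13.2  -6.5 207.4] yaw 1.011 F stand [-1.9  1.1  8.6] w 0.0 q6 0.03
```

```bash
python3 -m crank '0 0.033 -0.001 0; 0 0.067 -0.001 0; 0 0.1 -0.001 0; 0 0.133 0 0;0 0.167 0.001 0' >/dev/null; python3 st.py
```

```text
t 8.5 stand xyz mm [ 12.1  -6.4 207.4] yaw 1.011 F stand [0.8 1.2 6.8] w 0.0001 q6 0.03
```

```bash
python3 -m crank '0 0.033 0.002 0; 0 0.067 0.006 0; 0 0.095 0.012 0; 0 0.115 0.017 0; 0 0.125 0.0205 0; 0 0.125 0.0205 0' >/dev/null; python3 st.py; python3 - <<'E'
from h import *
im,d=read_camera("top");np.save("t2.npy",d);cv2.imwrite("pics/t2.png",im[...,::-1])
for l in("socket","lock_point"):
  for r in mark_of("top",l): print(l,r,sock("top",r["location"]))
E
```

```text
t 9.1 stand xyz mm [ 30.7  -6.4 203.7] yaw 1.011 F stand [2.6 3.3 4.5] w -0.0001 q6 0.03
socket {'location': [216.1, 219.5], 'confidence': 0.6} (19.0, 0.8)
lock_point {'location': [221.8, 208.8], 'confidence': 0.94} (-5.0, 0.1)
```

```bash
python3 -m crank '0 0 -0.05 0; 0 0 -0.1 0; -0.3 0 -0.2 0; -0.6 -0.1 -0.2 0; -1 -0.2 -0.2 0; -1 -0.2 -0.2 0' >/dev/null; python3 -m crank '-0.3 -0.3 0 0; -0.6 -0.6 0 0;-0.8 -0.6 0 0; -0.8 -0.6 0 0' >/dev/null; python3 st.py; python3 - <<'E'
from h import *
for c in("scene","top"):
  im,d=read_camera(c);np.save(f"{c}3.npy",d);cv2.imwrite(f"pics/{c}3.png",im[...,::-1])
  for l in("socket","lock_point"):
    for r in mark_of(c,l): print(c,l,r,sock(c,r["location"]))
  print(proj(c,S(0,.043,.177)))
a=cv2.imread("pics/scene3.png")[215:320,205:295];b=cv2.imread("pics/top3.png")[180:255,200:290]
o=np.zeros((590,760,3),np.uint8)
a=cv2.resize(a,None,fx=4.2,fy=4.2,interpolation=cv2.INTER_CUBIC);b=cv2.resize(b,None,fx=4.2,fy=4.2,interpolation=cv2.INTER_CUBIC)
o[:a.shape[0],:a.shape[1]]=a;o[:b.shape[0],380:380+b.shape[1]]=b;cv2.imwrite("pics/both3.png",o)
E
```

```text
t 10.25 stand xyz mm [ -92.5 -280.   233.5] yaw 1.006 F stand [ 0.3  0.9 -0.6] w 0.0001 q6 -0.54
scene socket {'location': [243.9, 263.2], 'confidence': 0.88} (19.5, 0.4)
scene socket {'location': [265.4, 304.0], 'confidence': 0.31} (80.5, 7.5)
scene lock_point {'location': [238.7, 252.3], 'confidence': 0.69} (2.5, 0.2)
scene lock_point {'location': [265.0, 304.2], 'confidence': 0.17} (81.0, 7.1)
[238.12729046 250.84868228]
top socket {'location': [216.7, 216.4], 'confidence': 0.92} (13.0, 0.2)
top socket {'location': [317.3, 181.9], 'confidence': 0.72} (-98.5, 78.1)
top lock_point {'location': [218.5, 209.9], 'confidence': 0.89} (0.5, 2.1)
top lock_point {'location': [331.8, 230.5], 'confidence': 0.7} (-122.5, 100.5)
[220.35619736 210.89103547]
```

View pics/both3.png

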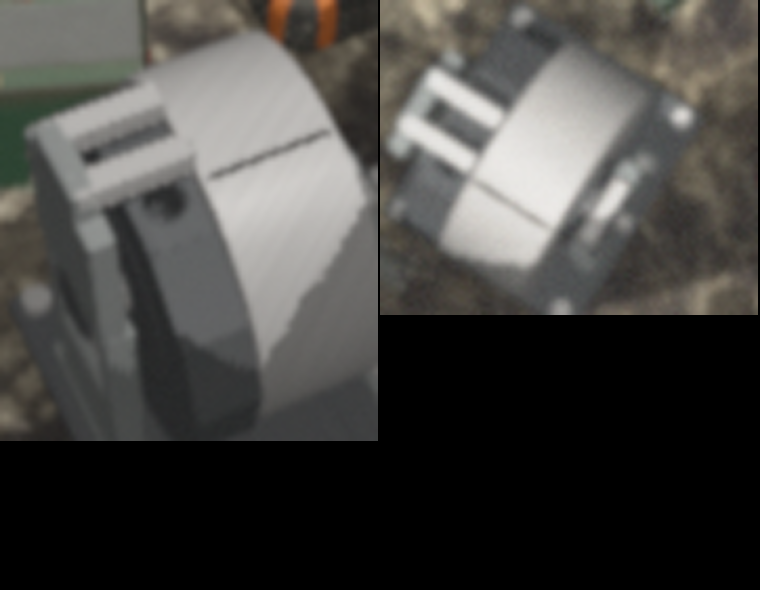

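```bash
cat >> h.py <<'E'
def line(cam,im,r,lo=-60,hi=60,ys=np.linspace(-.024,.022,40)):
    g=cv2.GaussianBlur(cv2.cvtColor(im,cv2.COLOR_RGB2GRAY).astype(np.float32),(0,0),.6)
    A=np.arange(lo,hi,.25);v=[]
    for a in np.radians(A):
        uv=np.float32([proj(cam,S(-r*np.sin(a),y,.105+r*np.cos(a))) for y in ys])
        v.append(cv2.remap(g,uv[:,:1],uv[:,1:],cv2.INTER_LINEAR).mean())
    v=np.array(v);k=np.ones(33)/33;b=np.convolve(np.pad(v,16,mode="edge"),k,"valid");dd=v-b;i=int(np.argmin(dd))
    s=slice(max(i-6,0),i+7);w=np.maximum(-dd[s],0);return round(float((A[s]*w).sum()/w.sum()),2),round(float(dd[i]),1)
E
python3 - <<'E'
from h import *
for c in("scene","top"):
    im=cv2.imread(f"pics/{c}3.png")[...,::-1].copy()
    for r in(.075,.077,.078): print(c,r,line(c,im,r))
E
```

```text
Traceback (most recent call last):
  File "h.py", line 40, in line
    uv=np.float32([proj(cam,S(-r*np.sin(a),y,.105+r*np.cos(a))) for y in ys])
                   ~~~~^^^^^^^^^^^^^^^^^^^^^^^^^^^^^^^^^^^^^^^^
  File "h.py", line 14, in proj
    p=camera_params(cam);K=np.array(p["camera_matrix"]);T=np.array(p["T"])
ValueError: time passes only in moves, steps and waits
```

```bash
python3 - <<'E'
s=open("h.py").read()
s=s.replace("from plant import *\n","from plant import *\nimport functools,plant\ncamera_params=functools.lru_cache(plant.camera_params)\n")
open("h.py","w").write(s)
E
cat > m.py <<'E'
from h import *
import sys
for c in("scene","top"):
    im=cv2.imread(f"pics/{c}{sys.argv[1]}.png")[...,::-1].copy()
    for r in(.075,.077,.078): print(c,r,line(c,im,r))
E
python3 m.py 3; python3 st.py
```

```text
scene 0.075 (17.54, -27.7)
scene 0.077 (18.07, -28.4)
scene 0.078 (18.4, -28.6)
top 0.075 (16.79, -11.7)
top 0.077 (16.27, -12.2)
top 0.078 (16.01, -12.4)
t 10.55 stand xyz mm [ -90.4 -275.3  233. ] yaw 1.013 F stand [ 0.9 -0.1  0.7] w -0.0002 q6 -0.54
```

```bash
python3 -m crank '0.33 0.25 0 0;0.66 0.51 0 0; 0.9 0.51 0 0; 0.9 0.51 0 0' >/dev/null; python3 -m crank '0.3 0 0 0; 0.6 0 0.04 0; 0.89 0 0.1 0; 0.89 0 0.14 0; 0.89 0 0.14 0' >/dev/null; python3 st.py
```

```text
t 11.45 stand xyz mm [-14.2  -7.1 211. ] yaw 1.013 F stand [ 1.  -0.9 -0. ] w 0.0004 q6 0.03
```

```bash
python3 -m crank '0 0 0.01 0; 0 0 0.018 0;0 0 0.018 0' >/dev/null; python3 st.py; python3 -m crank '0 0 0.007 0;0 0 0.007 0' >/dev/null; python3 st.py
```

```text
t 11.75 stand xyz mm [-13.4  -9.  209.4] yaw 1.009 F stand [-0.2  0.  -0.7] w 0.0001 q6 0.03
t 11.95 stand xyz mm [-13.6  -8.5 208.2] yaw 1.01 F stand [-0.7 -0.4 -0.2] w -0.0004 q6 0.03
```

```bash
python3 -m crank '0 0 0.008 0;0 0 0.008 0' >/dev/null; python3 st.py; python3 -m crank '0 0 0.005 0;0 0 0.005 0' >/dev/null; python3 st.py
```

```text
t 12.15 stand xyz mm [-13.5  -8.3 207.1] yaw 1.011 F stand [-0.3 -0.2  1.4] w 0.0002 q6 0.03
t 12.35 stand xyz mm [-13.3  -8.3 206.9] yaw 1.011 F stand [ 0.1 -1.   5.7] w 0.0004 q6 0.03
```

```bash
python3 -m crank '0 0.015 0 0; 0 0.04 0 0; 0 0.07 0.001 0; 0 0.1 0.002 0; 0 0.125 0.003 0; 0 0.142 0.0035 0; 0 0.15 0.004 0; 0 0.15 0.004 0' >/dev/null; python3 st.py;python3 -m crank '0 0 -0.03 0; 0 0 -0.1 0; -0.3 0 -0.16 0; -0.6 0 -0.16 0; -0.9 -0.3 -0.16 0; -0.9 -0.4 -0.16 0' >/dev/null; python3 -m crank '-0.3 -0.3 0 0; -0.6 -0.3 0 0;-0.8 -0.3 0 0; -0.8 -0.3 0 0' >/dev/null; python3 st.py; python3 - <<'E'
from h import *
for c in("scene","top"):
  im,d=read_camera(c);np.save(f"{c}4.npy",d);cv2.imwrite(f"pics/{c}4.png",im[...,::-1])
E
python3 m.py 4
```

```text
t 13.15 stand xyz mm [  9.6  -8.2 206.6] yaw 1.011 F stand [0.8 0.4 5.9] w 0.0 q6 0.03
t 14.15 stand xyz mm [ -97.2 -266.3  230.3] yaw 1.006 F stand [-0.4  0.2 -0.9] w -0.0 q6 -0.52
scene 0.075 (0.26, -19.7)
scene 0.077 (1.47, -20.6)
scene 0.078 (2.01, -20.9)
top 0.075 (-0.73, -12.3)
top 0.077 (-0.75, -12.7)
top 0.078 (-0.76, -12.9)
```

```bash
python3 - <<'E'
import h
from h import *
for c,o,y in(("scene",[.5347,-.1709,-.001],-.561),("top",[.5351,-.1709,.0002],-.5507)):
    h.O=np.array(o);h.XS=np.array([np.cos(y),np.sin(y),0]);h.YS=np.array([-np.sin(y),np.cos(y),0])
    im=cv2.imread(f"pics/{c}4.png")[...,::-1].copy();print(c,line(c,im,.0775))
    g=cv2.cvtColor(im,cv2.COLOR_RGB2GRAY).astype(np.float32)
    xs=np.arange(-30,31,2.)
    v=[]
    for x in xs:
        uv=np.float32([proj(c,S(x/1e3,yy,.193)) for yy in np.linspace(.034,.058,15)]);v.append(cv2.remap(g,uv[:,:1],uv[:,1:],cv2.INTER_LINEAR).mean())
    print(dict(zip(xs.astype(int).tolist(),np.round(v).astype(int).tolist())))
a=cv2.imread("pics/scene4.png")[215:295,205:295];b=cv2.imread("pics/top4.png")[180:255,200:290]
o=np.zeros((400,800,3),np.uint8)
a=cv2.resize(a,None,fx=4.4,fy=4.4,interpolation=cv2.INTER_CUBIC);b=cv2.resize(b,None,fx=4.4,fy=4.4,interpolation=cv2.INTER_CUBIC)
o[:a.shape[0],:a.shape[1]]=a;o[:b.shape[0],400:400+b.shape[1]]=b;cv2.imwrite("pics/both4.png",o)
E
```

```text
scene (0.99, -20.6)
{-30: 105, -28: 118, -26: 127, -24: 137, -22: 157, -20: 174, -18: 179, -16: 180, -14: 178, -12: 169, -10: 141, -8: 109, -6: 95, -4: 92, -2: 99, 0: 115, 2: 125, 4: 132, 6: 147, 8: 168, 10: 177, 12: 180, 14: 179, 16: 175, 18: 156, 20: 120, 22: 90, 24: 81, 26: 85, 28: 93, 30: 100}
top (-0.71, -12.8)
{-30: 104, -28: 107, -26: 109, -24: 114, -22: 132, -20: 165, -18: 201, -16: 221, -14: 226, -12: 225, -10: 213, -8: 180, -6: 136, -4: 99, -2: 83, 0: 82, 2: 86, 4: 92, 6: 107, 8: 140, 10: 182, 12: 213, 14: 225, 16: 226, 18: 220, 20: 197, 22: 157, 24: 115, 26: 88, 28: 81, 30: 83}
```

View pics/both4.png

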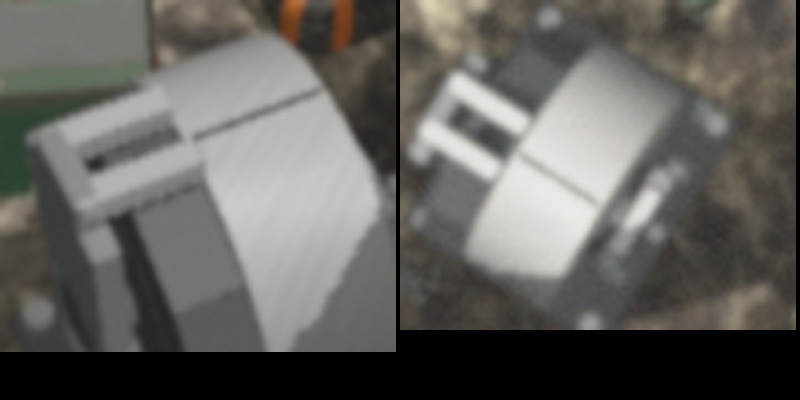

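```bash
python3 - <<'E'
from h import *
stat();print(to([.505,-.4188,.14],YAW+np.pi/2))
P=np.load("top0.npy");P=cloud("top",P).reshape(-1,3);m=(np.hypot(P[:,0]-.505,P[:,1]+.4188)<.12)&(P[:,2]>.05)
Q=P[m];print([ (np.round(q,3)) for q in Q[np.argsort(-np.hypot(Q[:,0]-.505,Q[:,1]+.4188))[::20]]][:12])
E
```

```text
t 14.25 stand xyz mm [ -97.  -263.2  230. ] yaw 1.009 F stand [ 0.1  0.4 -0.2] w 0.0 q6 -0.52
[ 2.530e-01  1.349e+00  6.010e-01 -1.000e-03]
[array([ 0.51 , -0.539,  0.077]), array([ 0.507, -0.533,  0.078]), array([ 0.545, -0.316,  0.075]), array([ 0.523, -0.313,  0.08 ]), array([ 0.523, -0.316,  0.077]), array([ 0.507, -0.521,  0.073]), array([ 0.539, -0.329,  0.077]), array([ 0.428, -0.406,  0.053]), array([ 0.434, -0.411,  0.06 ]), array([ 0.441, -0.409,  0.052]), array([ 0.492, -0.389,  0.051]), array([ 0.525, -0.413,  0.052])]
```

```bash
python3 -m crank '0 0.33 0 0;0.12 0.66 0 0; 0.25 1 0 0; 0.25 1 0 0' 45 >/dev/null; python3 -m crank '0 0.35 0.2 0; 0 0.35 0.4 0; 0 0.35 0.6 0; 0 0.35 0.6 0' >/dev/null;  python3 - <<'E'
from h import *
stat();print(to([.505,-.4188,.077],YAW+np.pi/2))
E
```

```text
t 15.05 stand xyz mm [ 103.7 -224.3  135.5] yaw 1.012 F stand [-0.8 -0.7  0.3] w 0.0452 q6 -0.31
[-0.013  0.016  0.39  -0.001]
```

```bash
python3 -m crank '0 0 0.1 0; 0 0.015 0.2 0; 0 0.015 0.25 0; 0 0.015 0.25 0; 0 0.015 0.25 0' >/dev/null;  python3 - <<'E'
from h import *
stat();print(to([.505,-.4188,.077],YAW+np.pi/2))
E
```

```text
t 15.55 stand xyz mm [ 108.2 -226.1  102.8] yaw 1.011 F stand [ 0.3  0.3 -0.7] w 0.045 q6 -0.31
[-0.    -0.017  0.172 -0.001]
```

```bash
python3 -m crank '0 -0.017 0.06 0; 0 -0.017 0.12 0; 0 -0.017 0.16 0; 0 -0.017 0.172 0; 0 -0.017 0.172 0' >/dev/null;  python3 st.py; python3 -m crank '0 0 0 0;0 0 0 0;0 0 0 0;0 0 0 0; 0 0 0 0; 0 0 0 0' 15 40; python3 st.py
```

```text
t 16.05 stand xyz mm [ 105.3 -226.    76. ] yaw 1.011 F stand [1.2 0.1 0. ] w 0.0451 q6 -0.31
time_s: 16.65
eef_pos: [0.5051, -0.4188, 0.0768]
orientation: [[0.531, 0.847, 0.001], [0.847, -0.531, -0.001], [-0.0, 0.001, -1.0]]
force: [0.0, -0.2, 4.4]
width: 0.022
grasp_force: 39.2
t 16.65 stand xyz mm [ 105.7 -226.1   76.8] yaw 1.011 F stand [ 0.1 -0.1  4.4] w 0.022 q6 -0.31
```

```bash
python3 -m crank '0 0 -0.15 0; 0 0 -0.3 0; 0 0 -0.6 0; 0 0 -0.9 0; 0 0 -1 0; 0 0 -1 0' >/dev/null;  python3 st.py; python3 - <<'E'
from h import *
print(to(S(0,.043,.296),YAW+np.pi/2))
E
```

```text
t 17.25 stand xyz mm [ 105.9 -226.1  228.6] yaw 1.011 F stand [-0.4  0.9 -0.7] w 0.0218 q6 -0.31
[ 1.792e+00 -7.100e-01 -4.540e-01 -1.000e-03]
```

```bash
python3 -m crank '0.2 -0.1 -0.2 0; 0.4 -0.3 -0.45 0; 0.6 -0.5 -0.46 0; 0.8 -0.7 -0.46 0; 0.95 -0.71 -0.46 0; 1 -0.71 -0.46 0;1 -0.71 -0.46 0' >/dev/null;  python3 st.py; python3 -m crank '0.2 0 0 0; 0.4 0 0 0; 0.6 0 0 0; 0.75 0 0 0;0.79 0 0 0; 0.79 0 0 0; 0.79 0 0 0' >/dev/null;  python3 - <<'E'
from h import *
stat();print(to(S(0,.043,.296),YAW+np.pi/2))
for c in("scene","top"):
  im,d=read_camera(c);np.save(f"{c}5.npy",d);cv2.imwrite(f"pics/{c}5.png",im[...,::-1])
a=cv2.imread("pics/scene5.png")[170:330,170:330];b=cv2.imread("pics/top5.png")[160:260,180:290]
o=np.zeros((500,800,3),np.uint8)
a=cv2.resize(a,(480,480),interpolation=cv2.INTER_CUBIC);b=cv2.resize(b,None,fx=2.8,fy=2.8,interpolation=cv2.INTER_CUBIC)
o[:480,:480]=a;o[:b.shape[0],485:485+b.shape[1]]=b;cv2.imwrite("pics/both5.png",o)
E
```

```text
t 17.95 stand xyz mm [ -0.7 -75.2 294. ] yaw 1.012 F stand [ 0.6 -0.7 -1. ] w 0.0218 q6 -0.1
t 18.65 stand xyz mm [1.000e-01 4.150e+01 2.948e+02] yaw 1.009 F stand [-0.2 -0.4 -0.9] w 0.0218 q6 0.12
[ 0.01  -0.001 -0.008 -0.001]
```

View pics/both5.png

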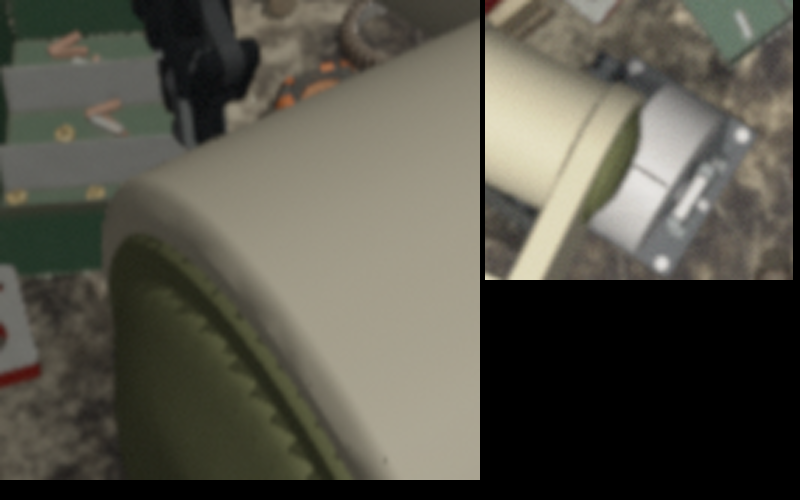

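```bash
python3 -m crank '0.01 0 0.06 0; 0.01 0 0.12 0; 0.01 0 0.16 0; 0.01 0 0.179 0; 0.01 0 0.179 0; 0.01 0 0.179 0' >/dev/null;  python3 st.py; python3 -m crank '0 0 0.02 0; 0 0 0.035 0; 0 0 0.035 0' >/dev/null;  python3 st.py; python3 -c "
from h import *
im,d=read_camera('top');print(line('top',im,.0775,-30,30,np.linspace(-.026,-.005,25)))
im=cv2.imread('pics/top4.png')[...,::-1].copy();print(line('top',im,.0775,-30,30,np.linspace(-.026,-.005,25)))"
```

```text
t 19.35 stand xyz mm [-2.000e-01  4.430e+01  2.687e+02] yaw 1.011 F stand [-0.2 -0.7 -0.7] w 0.0218 q6 0.12
t 19.65 stand xyz mm [ -0.4  44.3 262.9] yaw 1.011 F stand [ 0.5  0.1 -0.8] w 0.0218 q6 0.12
(-0.76, -13.3)
(-0.77, -12.4)
```

```bash
python3 -m crank '-0.008 0.002 0.01 0; -0.008 0.002 0.03 0; -0.008 0.002 0.03 0' >/dev/null;  python3 st.py; python3 -m crank '0 0 0.015 0; 0 0 0.03 0; 0 0 0.03 0' >/dev/null;  python3 st.py;
```

```text
t 20.0 stand xyz mm [-1.000e-01  4.300e+01  2.583e+02] yaw 1.011 F stand [-0.4  0.1 -1.1] w 0.0217 q6 0.12
t 20.3 stand xyz mm [-1.000e-01  4.310e+01  2.539e+02] yaw 1.011 F stand [-0.2  0.6 -1. ] w 0.0219 q6 0.12
```

```bash
python3 -m crank '0 0 0.015 0; 0 0 0.03 0; 0 0 0.03 0' >/dev/null;  python3 st.py; python3 -m crank '0 0 0.01 0; 0 0 0.02 0; 0 0 0.02 0' >/dev/null;  python3 st.py;
```

```text
t 20.6 stand xyz mm [-1.000e-01  4.310e+01  2.494e+02] yaw 1.011 F stand [ 0.1  0.3 -2. ] w 0.0215 q6 0.12
t 20.9 stand xyz mm [ -0.   43.1 246.5] yaw 1.011 F stand [ 0.2 -0.  -1.5] w 0.0217 q6 0.12
```

```bash
python3 -m crank '0 0 0.01 0; 0 0 0.02 0; 0 0 0.02 0' >/dev/null;  python3 st.py
```

```text
t 21.2 stand xyz mm [ -0.   43.1 243.5] yaw 1.011 F stand [-0.4  0.8 -2.3] w 0.0218 q6 0.12
```

```bash
python3 -m crank '0 0 0.012 0; 0 0 0.024 0; 0 0 0.036 0; 0 0 0.036 0' >/dev/null;  python3 st.py
```

```text
t 21.6 stand xyz mm [ -0.   43.1 238. ] yaw 1.011 F stand [ 0.3  0.6 -1.2] w 0.022 q6 0.12
```

```bash
python3 -m crank '0 0 0.012 0; 0 0 0.024 0; 0 0 0.036 0; 0 0 0.036 0' >/dev/null;  python3 st.py
```

```text
t 22.0 stand xyz mm [ -0.   43.1 232.6] yaw 1.011 F stand [-0.5  0.5 -0.2] w 0.0218 q6 0.12
```

```bash
python3 -m crank '0 0 0.012 0; 0 0 0.024 0; 0 0 0.036 0; 0 0 0.036 0' >/dev/null;  python3 st.py
```

```text
t 22.4 stand xyz mm [-1.000e-01  4.310e+01  2.272e+02] yaw 1.011 F stand [-0.1  0.9 -1.2] w 0.0218 q6 0.12
```

Expected home at TCP ≈ 223.8 mm; go slowly.

```bash
python3 -m crank '0 0 0.007 0; 0 0 0.014 0; 0 0 0.014 0' >/dev/null;  python3 st.py; python3 -m crank '0 0 0.005 0; 0 0 0.005 0' >/dev/null;  python3 st.py
```

```text
t 22.7 stand xyz mm [  0.   43.1 225.3] yaw 1.011 F stand [ 0.7  0.3 -1. ] w 0.0216 q6 0.12
t 22.9 stand xyz mm [  0.   43.1 224.6] yaw 1.011 F stand [ 0.4  0.1 -1.1] w 0.0218 q6 0.12
```

```bash
python3 -m crank '0 0 0.005 0; 0 0 0.005 0' >/dev/null;  python3 st.py; python3 -m crank '0 0 0.004 0; 0 0 0.004 0' >/dev/null;  python3 st.py
```

```text
t 23.1 stand xyz mm [1.000e-01 4.310e+01 2.239e+02] yaw 1.011 F stand [ 0.7  1.2 -1.5] w 0.0218 q6 0.12
t 23.3 stand xyz mm [1.000e-01 4.310e+01 2.238e+02] yaw 1.011 F stand [-2.2  0.1  3.8] w 0.0218 q6 0.12
```

```bash
python3 -m crank '0 0 0 0;0 0 0 0;0 0 0 0;0 0 0 0' 40 >/dev/null;  python3 st.py; python3 -m crank '0 0 -0.05 0; 0 0 -0.15 0; 0 0 -0.3 0; 0 0 -0.5 0; -0.3 0 -0.5 0; -0.7 0 -0.5 0; -1 0 -0.5 0; -1 0 -0.5 0' >/dev/null;  python3 st.py; python3 -m crank '-0.3 0 0 0; -0.6 0 0 0; -1 0 0 0; -1 0 0 0; -1 -0.3 0 0;-1 -0.6 0 0' >/dev/null; python3 - <<'E'
from h import *
stat()
for c in("scene","top"):
  im,d=read_camera(c);np.save(f"{c}6.npy",d);cv2.imwrite(f"pics/{c}6.png",im[...,::-1])
  print(c,line(c,im,.0775,-30,30));P=cloud(c,d).reshape(-1,3)-S(0,.043,0);m=(np.hypot(P[:,0],P[:,1])<.02)&(P[:,2]>.205)
  print("pin pts",m.sum(),P[m].mean(0),P[m][:,2].max(),np.median(P[m&(P[:,2]>.224)],axis=0))
a=cv2.imread("pics/scene6.png")[140:360,120:420];cv2.imwrite("pics/end.png",cv2.resize(a,None,fx=2.6,fy=2.6,interpolation=cv2.INTER_CUBIC))
E
```

```text
t 23.7 stand xyz mm [1.000e-01 4.310e+01 2.233e+02] yaw 1.011 F stand [ 0.4 -0.2 -0.2] w 0.0399 q6 0.12
t 24.5 stand xyz mm [  -0.4 -111.4  298.9] yaw 1.006 F stand [-0.2  0.2  1. ] w 0.0403 q6 -0.16
t 25.1 stand xyz mm [ -91.7 -256.4  297.8] yaw 1.011 F stand [-0.  -0.   1.2] w 0.0398 q6 -0.5
scene (1.21, -20.3)
pin pts 278 [-0.00251185  0.00294573  0.22293195] 0.23156002871830694 [-0.00124504  0.00155981  0.22823157]
top (-1.31, -12.7)
pin pts 99 [ 0.00047852 -0.0015761   0.22963873] 0.23529641545812985 [ 1.79536443e-04 -1.64173099e-03  2.29417235e-01]
```

View pics/end.png

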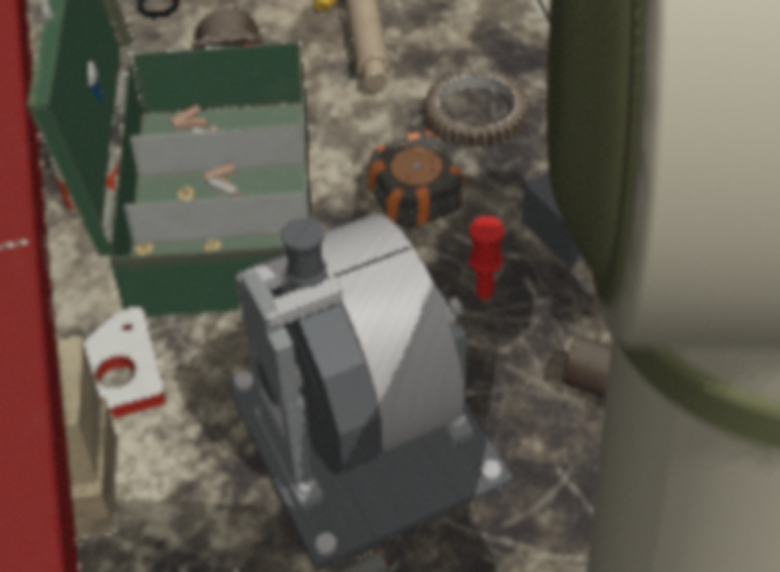

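The pin stands upright in the fork at scene crop (303,250), with its top at about 0.229–0.230 m where seated should read 0.230 m. The scribed line is at the top, at about (370,262), and the bystanders in view have not moved.

```bash
python3 -c "
from plant import hand_in
print(hand_in())"
```

```text
the job is handed in; nothing more can be done
None
```

The drum was stroked round until its socket stood at the top under the fork, and the lock pin was lowered in until its shoulder sat on the fork; it was released, the arm moved clear, and the job was handed in at about 25 s (highest rim-force reading about 10 N).

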